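# Find the canister lid that rocks and press it home

### The arm

A 7-joint arm with a two-finger parallel gripper is mounted at the origin on the work surface. World frame = base frame: x ahead of the robot, y to its left, z up, the work surface at z = 0. Lengths are in mm, angles in rad, forces in N, time in s.
With the tool pointing down it reaches from about 425 to 950 mm from the base axis. Payload 4.7 kg.
Tool frame: the origin (TCP) lies at the very end of the fingers, on their centre line; the grasp point (between the pads) lies 19 mm behind it; z points along the fingers, y is the direction in which the jaws open and shut (so a half turn about z gives the same grasp; the last joint's range is limited). The gripper opens to 87 mm and grips with 3 to 60 N. Pads are 19 mm wide; open, the fingers measure 117 mm over their backs; the gripper's body (75 mm by 190 mm) begins 51 mm behind the grasp point.
Start: joints at [-1.35, 0.469, -0.049, 1.532, 0.024, 1.141, -0.082], TCP at [166.824, 654.079, 222.573] pointing down, gripper open.
Joint ranges: [-2.59, 2.59], [-0.33, 1.99], [-1.39, 1.29], [0.1, 2.45], [-1.04, 4.18], [0.21, 1.99], [-2.66, 2.66]. Speed limits (rad/s): [2.57, 2.57, 3.14, 3.14, 3.14, 3.14, 3.14].

### API

Orientations are given as [roll, pitch, yaw] about the fixed x, y, z axes, in that order (R = Rz(yaw) Ry(pitch) Rx(roll)).
In Python, from workcell import observe, snapshot, order gives the robot as it stands.
- The arm moves only by the tool apply_moves, never from a script. Its argument "deltas" is a list of rows, each a list of 2 entries, a list of its own where there are three numbers: the shift along the tool's x, y, z in mm, then the turn, a rotation vector about the tool's x, y, z in degrees. In form: [[[x, y, z], [ax, ay, az]], ...]. A call has 1 to 8 rows; each row shifts and turns the pose as measured when the row begins, along the tool's axes as they then stand; what a row does not reach is not made up. A row lasts 1/12 s, in which the tool goes at most 41.7 mm and 7.16 degrees, less where a joint would pass 70% of its speed; a pose out of reach is approached as far as the arm can. A call is refused whole if a number of a shift passes 41.7 or a number of a turn 7.16, either way. A call with a gripper value outside its range is refused whole. "grip" is the opening, from 0 (shut) to 1 (fully open), set as the call begins (left out, the last holds). The fingers move at their own pace and stop on an object; "grip_force" is the grip in N (left out, the last holds). Time passes only in rows, so rows that do not move let the fingers close. It gives the time, the measured TCP pose, the force and the opening at its end, in the units of the state.
- observe(): the state, without advancing time (a new reading comes with each control period).
- snapshot(name): name is "side" or "top"; returns a dict with "color" (480x640x3 uint8, red, green, blue), "range_z" (480x640 float32, mm along the optical axis (not along the pixel's ray), 0 where there is no reading), "vfov" (degrees; the focal length in pixels is half the picture's height over the tangent of half this angle, whatever the lens; pixels are square), "cx", "cy" (the principal point, pixels), "rvec" (rotation vector, rad) and "tvec" (3), from world to camera coordinates, as OpenCV has them. Camera axes: x right, y down, z forward; pixel columns grow to the right and rows downward; lengths in mm; the calibration is good to about 2 mm. A picture is of the moment at which its call begins.
- order.close_job(): hands the job in, once; it reports no verdict.
The state is a dict: "time_s": time; "joints": joint angles; "qvel": joint speeds; "tau": joint torques, N m; "tcp_pos": TCP position; "tool_rot": TCP orientation; "ft_force": force on the tool from outside, world axes, zero at the start; "moment": the same for the moment, N m; "gripper_width": opening from 0.0 (shut) to 1.0 (fully open).
Only numpy, scipy, OpenCV 4.12 (cv2) and the standard library are available. Lean on these libraries where they do the work, as an engineer would, in place of code of your own. Each camera call takes 0.05 s, during which the arm holds its last target. There are 200 camera calls.

### The job

Four identical canisters stand on the tray, and the lid of one of them is not pushed home: it rocks. Press down on the lids near their edge to find the one that tips under the finger, then press that lid down in its middle until it sits flat and fully home like the others. Only press: do not grip or lift any lid, and leave everything else on the sideboard where it is.

Things in the scene. Friction and masses are not known exactly. Their poses are not given: they have to be found in the camera images.
- lid_1_top (a point): Centre of the top face of one canister lid; the frame turns with the lid, z its upward axis. The four lids are alike, each may be on any canister: a flat bamboo disc, 90 mm across, 12 mm thick, 65 to 105 g; below it a plug with a clear seal, 9 mm deep, sits in the mouth. Fully home, the disc lies on the metal rim and this point is 115 mm above the sideboard.
- lid_2_top (a point): As lid_1_top, for another lid. Which lid rocks changes from run to run; the other three are home and do not move or tip when pressed. The one not home lies level on its seal, only about 3.5 mm proud of home, hard to see. The canisters are brushed aluminium cylinders, 90 mm across, rim 103 mm above the sideboard, upright in a row on the tray, 10 mm or more apart; they stand fast.
- lid_3_top (a point): As lid_1_top, for a third lid. Pressed with a few newtons (2 to 10) about 22 to 38 mm from its centre, on any side, the rocking lid tips by about 0.09 rad until that edge meets the rim and the far edge rises about 5 mm; let go, it drops back level. Pressed in the middle, its seal gives way at 10 to 12 N and the lid goes straight down 3.5 mm and stays there.
- lid_4_top (a point): As lid_1_top, for the fourth lid.
- lid_1: The lid of lid_1_top; origin at the centre of the underside of its disc, 12 mm below that point; z up.
- lid_2: The lid of lid_2_top, likewise.
- lid_3: The lid of lid_3_top, likewise.
- lid_4: The lid of lid_4_top, likewise.
- projector_remote: Bystander: loose red projector remote, 140 x 46 x 18 mm, lying flat; origin at the centre of its underside, x along its length.
- air_freshener: Bystander: loose chrome air freshener shaped like a flip-top lighter, standing, 13 x 38 x 56 mm; origin at the centre of its underside.
- coaster: Bystander: loose round wooden coaster, 96 mm across, 9 mm thick, lying on the sideboard (a coaster, not a lid); origin at the centre of its underside.
- tray: Brushed aluminium tray that carries the canisters, 240 x 520 mm, floor 3 mm and lip 16 mm above the sideboard, standing fast; near its front edge a spring clip holds down a flat white fan remote (nothing above 25 mm). Origin at the centre of its underside; x points from the remote towards the canisters, y along the row of canisters.
There are look-alikes about, which are no part of the job. What is shaped like the lid_4 but yellow is not meant.

How it is judged (in metres and radians):
On the way, in this order (a step that is already met when the one before it is completed fails the run):
1. a lid tips under the finger that presses it near its edge (((angle between lid_1's own z axis and vertical above 0.05 rad and contact force between the fingers and lid_1 above 0.3 N) or (angle between lid_2's own z axis and vertical above 0.05 rad and contact force between the fingers and lid_2 above 0.3 N) or (angle between lid_3's own z axis and vertical above 0.05 rad and contact force between the fingers and lid_3 above 0.3 N) or (angle between lid_4's own z axis and vertical above 0.05 rad and contact force between the fingers and lid_4 above 0.3 N))), for 0.05 s.
2. that lid has been pressed home: all four lids lie flat on their canisters (height (world z) of lid_1_top between 0.112 and 0.1166 m and angle between each of lid_1, lid_2, lid_3, lid_4's own z axis and vertical below 0.035 rad and height (world z) of lid_2_top between 0.112 and 0.1166 m and height (world z) of lid_3_top between 0.112 and 0.1166 m and height (world z) of lid_4_top between 0.112 and 0.1166 m), for 0.1 s.
At the end, for the whole second after the job is handed in: All four lids are at rest, level within 2 degrees, their top faces within 1.6 mm above (and 3 mm below) the height of a lid that is fully home; the projector remote, air freshener and coaster lie within 20 mm of where they were (all of step 2 and linear speed of each of lid_1, lid_2, lid_3, lid_4 below 0.02 m/s and distance of each of projector_remote, air_freshener, coaster from where it was at the start of the episode below 0.02 m); the robot touches nothing.
It fails at once if a lid is lifted or taken off its canister (height (world z) of any of lid_1_top, lid_2_top, lid_3_top, lid_4_top above 0.133 m or height (world z) of any of lid_1_top, lid_2_top, lid_3_top, lid_4_top below 0.103 m or angle between any of lid_1, lid_2, lid_3, lid_4's own z axis and vertical above 0.25 rad).
It fails at once if the red projector remote is pushed about (distance of projector_remote from where it was at the start of the episode above 0.02 m).
It fails at once if the chrome air freshener is pushed about (distance of air_freshener from where it was at the start of the episode above 0.02 m).
It fails at once if the wooden coaster is pushed about (distance of coaster from where it was at the start of the episode above 0.02 m).
It also fails if it takes over 48 s, if anything falls off the work surface, if the arm or the gripper's body presses on something with over 40 N, if the wrist force passes 120 N, or if a joint passes its speed limit or range.

## Working session

There is one attempt and no reset: what is moved stays moved. The work goes in short steps, Python scripts to look and compute and a tool call to move; the robot and the scene stay as the last step left them, time stands still between calls to the robot, and variables do not carry over. Pictures are saved under pics/ and viewed, about 8 in all and at most 12, crops included, and the job is handed in when it is done.

Besides the shell and the picture viewer there is one more tool, called after "Emit:" in YAML: its name, and indented under it one key for each argument. apply_moves: Moves the arm, as the interface text tells. Its arguments: {"type":"object","properties":{"deltas":{"type":"array"},"grip":{"type":"number"},"grip_force":{"type":"number"}},"required":["deltas"]}

```bash
mkdir -p pics
cat > h.py <<'E'
import numpy as np, cv2
from workcell import observe, snapshot, order
def cam(s):
    h=s["color"].shape[0]; f=h/2/np.tan(np.radians(s["vfov"])/2)
    R=cv2.Rodrigues(np.array(s["rvec"],float))[0]; t=np.array(s["tvec"],float).ravel()
    return f,R,t
def cloud(s):
    f,R,t=cam(s); z=s["range_z"].astype(float); v,u=np.indices(z.shape)
    P=np.stack([(u-s["cx"])/f*z,(v-s["cy"])/f*z,z],-1)
    W=(P-t)@R; W[z<=0]=np.nan
    return W
def ray(s,u,v,h):
    f,R,t=cam(s); d=R.T@np.array([(u-s["cx"])/f,(v-s["cy"])/f,1]); c=-R.T@t
    return c+d*(h-c[2])/d[2]
def save(n,s): cv2.imwrite(n,s["color"][:,:,::-1])
E
python3 - <<'E'
from h import *
import pickle
print(observe())
for n in("top","side"):
    s=snapshot(n); save(f"pics/{n}0.png",s); pickle.dump(s,open(n+".pkl","wb")); f,R,t=cam(s); print(n,f,-R.T@t,R[2])
E
```

```text
{'time_s': 0.0, 'joints': array([-1.34988954,  0.46946543, -0.04861   ,  1.53372302,  0.02412234,
        1.14098209, -0.082291  ]), 'qvel': array([ 7.84329612e-05, -1.55312943e-03,  4.63804492e-04, -2.66370804e-04,
       -1.22569570e-03,  4.51865458e-04, -1.31647610e-04]), 'tau': array([-1.57093223e-04, -5.07972658e+01, -8.05877382e-02, -2.36157936e+01,
       -6.13194541e-02,  3.78489133e-02,  1.82921667e-04]), 'tcp_pos': array([166.70799442, 653.45804937, 221.47099591]), 'tool_rot': array([-3.13960327e+00,  8.69056677e-05,  2.89184998e+00]), 'ft_force': array([ 0.1798225 , -0.0851405 , -0.13135062]), 'moment': array([0.05273233, 0.00100446, 0.02123125]), 'gripper_width': 0.9986399149415705}
top 504.353159976342 [ 436.74339709  -29.83712322 1058.29110983] [ 0.20210853  0.01712795 -0.97921334]
side 491.32059038106445 [ 255.15318928 -459.42060123  778.05722747] [ 0.39393421  0.49547425 -0.77415832]
```

View pics/top0.png

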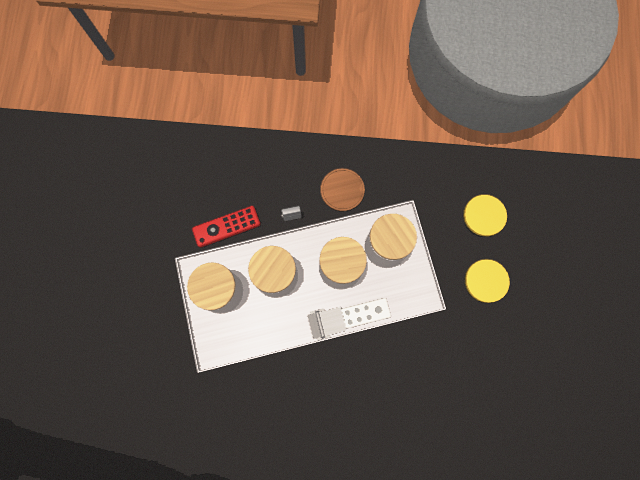

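View pics/side0.png

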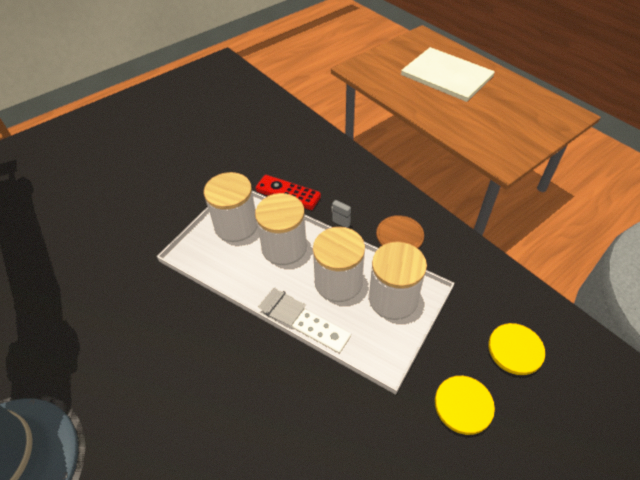

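Candidates for a lid in the top view are bamboo discs at (211,287), (272,269), (343,260) and (393,236). The look-alikes are the reddish coaster (342,189) and two yellow discs (486,215) and (487,281). I choose the four bamboo discs on the tray, then measure them and check one crop.

Run:
```python
from h import *
import pickle
for n,seeds in(("top",[(211,287),(272,269),(343,260),(393,236)]),("side",[(229,191),(280,213),(339,247),(399,265)])):
    s=pickle.load(open(n+".pkl","rb")); W=cloud(s)
    hsv=cv2.cvtColor(s["color"],cv2.COLOR_RGB2HSV)
    print([hsv[v,u].tolist() for u,v in seeds])
    m=((hsv[...,0]>10)&(hsv[...,0]<26)&(hsv[...,1]>60)&(hsv[...,2]>90)&(W[...,2]>107)&(W[...,2]<130)).astype(np.uint8)
    k,L,st,c=cv2.connectedComponentsWithStats(m)
    for u,v in seeds:
        l=L[v,u]; mm=cv2.erode((L==l).astype(np.uint8),np.ones((7,7)))>0
        cn=cv2.findContours((L==l).astype(np.uint8),0,1)[0][0]; e=cv2.fitEllipse(cn)
        P=W[mm]; A=np.c_[P[:,:2]-P[:,:2].mean(0),np.ones(len(P))]; q=np.linalg.lstsq(A,P[:,2],rcond=None)[0]
        print(n,l,st[l,4],"med z",np.median(P[:,2]).round(2),"mean",P.mean(0).round(1),"tilt",q[:2].round(3),"ray",ray(s,*e[0],115).round(1),"axes",np.round(e[1],1), "std",np.std(P[:,2]-A@q).round(2))
    if n=="top": cv2.imwrite("pics/crop.png",cv2.resize(s["color"][180:350,170:430,::-1],None,fx=3,fy=3))
```

```text
[[18, 112, 218], [18, 107, 228], [17, 111, 226], [17, 109, 225]]
top 4 1791 med z 115.43 mean [526.2 175.8 115.4] tilt [-0.008 -0.003] ray [525.9 175.8 115. ] axes [46.1 47.7] std 1.67
top 3 1742 med z 115.29 mean [564.2  65.5 115.3] tilt [-0.002 -0.001] ray [567.6  65.7 115. ] axes [46.  46.6] std 1.66
top 2 1725 med z 115.22 mean [596.8 -66.2 115.2] tilt [0.002 0.002] ray [596.4 -66.6 115. ] axes [45.9 46.2] std 1.66
top 1 1696 med z 118.47 mean [ 648.8 -159.2  118.5] tilt [-0.002 -0.006] ray [ 649.7 -158.8  115. ] axes [45.2 46.1] std 1.68
[[22, 137, 244], [20, 136, 243], [20, 135, 240], [20, 138, 236]]
side 1 1329 med z 113.97 mean [524.2 168.5 113.9] tilt [-0.004 -0.004] ray [524.  169.5 115. ] axes [34.4 47.3] std 1.19
side 2 1481 med z 114.01 mean [566.3  62.  114. ] tilt [-0.001 -0.005] ray [565.6  59.8 115. ] axes [37.5 48.4] std 1.17
side 3 1768 med z 113.94 mean [596.2 -72.9 113.9] tilt [-0.004 -0.004] ray [594.  -72.2 115. ] axes [42.2 51.4] std 1.15
side 4 1996 med z 117.44 mean [ 643.6 -165.   117.5] tilt [0.001 0.001] ray [ 647.8 -163.   115. ] axes [45.5 54.1] std 1.13
```

View pics/crop.png

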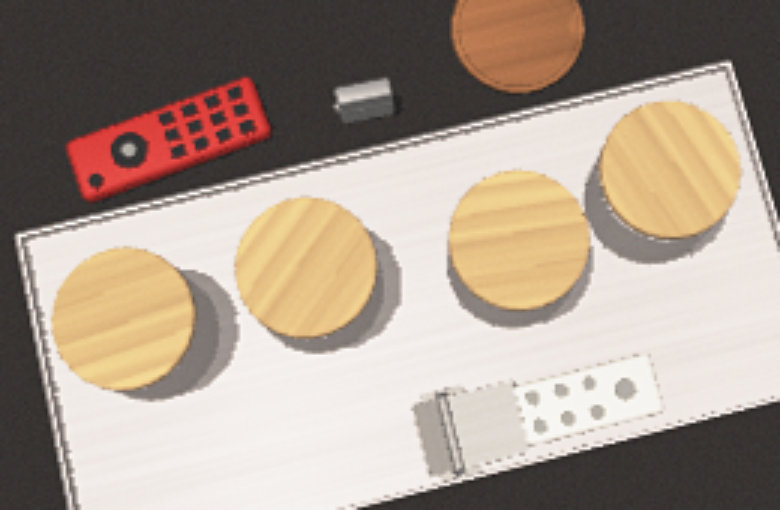

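The crop confirms four clear bamboo discs with nothing over them. In both views the one at top (393,236), about world (648,-161), reads 3.3–3.5 mm higher than the rest, so I'll probe it first. I'll shut the gripper and transit at z≈222.

Emit:
apply_moves:
  deltas:
    - [[-28,-28,0],[0,0,0]]
    - [[-28,-28,0],[0,0,0]]
    - [[-28,-28,0],[0,0,0]]
    - [[-28,-28,0],[0,0,0]]
    - [[-28,-28,0],[0,0,0]]
    - [[-28,-28,0],[0,0,0]]
    - [[-28,-28,0],[0,0,0]]
    - [[-28,-28,0],[0,0,0]]
  grip: 0

```text
time_s: 0.77
tcp_pos: [325.7, 377.4, 215.1]
tool_rot: [-3.136, -0.008, 2.912]
ft_force: [0.1, -0.0, -0.2]
gripper_width: 0.482
```

Emit:
apply_moves:
  deltas:
    - [[-29,-28,-2],[0,0,0]]
    - [[-29,-28,-2],[0,0,0]]
    - [[-29,-28,-2],[0,0,0]]
    - [[-29,-28,-2],[0,0,0]]
    - [[-29,-28,-2],[0,0,0]]
    - [[-29,-28,-2],[0,0,0]]
    - [[-29,-28,-2],[0,0,0]]
    - [[-29,-28,-2],[0,0,0]]

```text
time_s: 1.43
tcp_pos: [501.1, 94.4, 229.7]
tool_rot: [-3.135, -0.01, 2.913]
ft_force: [1.1, 0.5, 0.1]
gripper_width: 0.012
```

Emit:
apply_moves:
  deltas:
    - [[-29,-28,-1],[0,0,0]]
    - [[-29,-28,-1],[0,0,0]]
    - [[-29,-28,-1],[0,0,0]]
    - [[-29,-28,-1],[0,0,0]]
    - [[-29,-28,-1],[0,0,0]]
    - [[-28,-28,0],[0,0,0]]
    - [[-15,-15,0],[0,0,0]]
    - [[0,0,0],[0,0,0]]

```text
time_s: 2.1
tcp_pos: [646.6, -146.3, 231.8]
tool_rot: [-3.129, -0.011, 2.903]
ft_force: [-0.4, -0.4, 0.1]
gripper_width: 0.004
```

```bash
cat > d.py <<'E'
from h import *; import sys
from scipy.spatial.transform import Rotation as Ro
o=observe(); R=Ro.from_euler("xyz",o["tool_rot"]); t=np.array(eval(sys.argv[1]),float)
print("t",o["time_s"],"tcp",o["tcp_pos"].round(1),o["tool_rot"].round(3),"F",o["ft_force"].round(2))
print("tool shift",R.inv().apply(t-o["tcp_pos"]).round(1),"turn to down deg",np.degrees((R.inv()*Ro.from_euler("xyz",[np.pi,0,2.892])).as_rotvec()).round(2))
E
python3 d.py "[681,-169,135]"
```

```text
t 2.1 tcp [ 646.6 -146.3  231.8] [-3.129 -0.011  2.903] F [-0.41 -0.35  0.15]
tool shift [-39.8 -12.6  96.6] turn to down deg [-0.75 -0.6   0.65]
```

Emit:
apply_moves:
  deltas:
    - [[-20,-6,22],[-0.7,-0.6,0.6]]
    - [[-18,-6,24],[0,0,0]]
    - [[0,0,24],[0,0,0]]
    - [[0,0,14],[0,0,0]]
    - [[0,0,0],[0,0,0]]

```text
time_s: 2.52
tcp_pos: [681.1, -167.8, 143.5]
tool_rot: [3.14, -0.001, 2.89]
ft_force: [-0.4, 0.4, -0.1]
gripper_width: 0.001
```

```bash
python3 d.py "[681,-169,125]"
python3 - <<'E'
from h import *
s=snapshot("side"); cv2.imwrite("pics/c2.png",cv2.resize(s["color"][170:350,270:510,::-1],None,fx=3,fy=3))
E
```

```text
t 2.5167 tcp [ 681.1 -167.8  143.5] [ 3.14e+00 -1.00e-03  2.89e+00] F [-0.43  0.38 -0.08]
tool shift [-0.2 -1.3 18.5] turn to down deg [ 0.09 -0.05 -0.11]
```

View pics/c2.png

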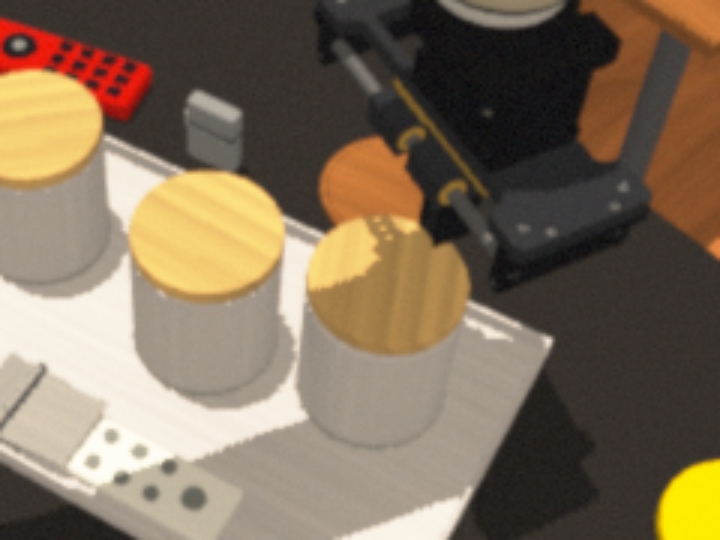

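The crop shows the shut fingertips at about (435,225), above the far edge of the suspect lid and clear of everything else. I'll descend gently.

Emit:
apply_moves:
  deltas:
    - [[0,-1,10],[0,0,0]]
    - [[0,0,8],[0,0,0]]
    - [[0,0,2],[0,0,0]]
    - [[0,0,2],[0,0,0]]

```text
time_s: 2.9
tcp_pos: [682.5, -166.2, 124.6]
tool_rot: [3.138, 0.005, 2.893]
ft_force: [-0.4, -0.7, 0.4]
gripper_width: 0.005
```

Emit:
apply_moves:
  deltas:
    - [[0,-1,3],[0,0,0]]
    - [[0,-1,3],[0,0,0]]
    - [[0,0,2],[0,0,0]]

```text
time_s: 3.15
tcp_pos: [683.1, -167.9, 117.8]
tool_rot: [3.137, 0.008, 2.894]
ft_force: [0.9, -0.2, -0.2]
gripper_width: 0.007
```

Emit:
apply_moves:
  deltas:
    - [[0,0,2],[0,0,0]]
    - [[0,0,2],[0,0,0]]

```text
time_s: 3.32
tcp_pos: [683.6, -168.0, 116.8]
tool_rot: [3.136, 0.009, 2.894]
ft_force: [-5.6, 2.3, 13.8]
gripper_width: 0.006
```

```bash
cat > lids.py <<'E'
from h import *
C=[(525,173),(566,63),(596,-69),(648,-161)]
for n in("top","side"):
    s=snapshot(n); W=cloud(s); hsv=cv2.cvtColor(s["color"],cv2.COLOR_RGB2HSV)
    col=(hsv[...,0]>10)&(hsv[...,0]<26)&(hsv[...,1]>60)&(hsv[...,2]>60)
    for i,c in enumerate(C):
        m=col&(np.hypot(W[...,0]-c[0],W[...,1]-c[1])<42)&(W[...,2]>105)&(W[...,2]<128)
        m=cv2.erode(m.astype(np.uint8),np.ones((3,3)))>0
        P=W[m]
        if len(P)<60: print(n,i+1,"few",len(P)); continue
        A=np.c_[P[:,:2]-c,np.ones(len(P))]; q=np.linalg.lstsq(A,P[:,2],rcond=None)[0]
        print(n,i+1,len(P),"z",q[2].round(2),"slope",q[:2].round(3))
o=observe(); print(o["time_s"],o["tcp_pos"].round(1),o["ft_force"].round(1))
E
python3 lids.py
```

```text
top 1 1366 z 115.5 slope [-0.002 -0.001]
top 2 1336 z 115.3 slope [-0.002 -0.002]
top 3 998 z 115.13 slope [-0.003 -0.   ]
top 4 few 0
side 1 927 z 113.92 slope [-0.002 -0.005]
side 2 1044 z 113.86 slope [-0.002 -0.001]
side 3 1277 z 113.94 slope [-0.001 -0.001]
side 4 1322 z 118.09 slope [-0.08   0.023]
3.4167 [ 683.6 -168.   116.9] [-3.9  1.   9.2]
```

The lid tips by 0.083 rad under the finger, so step 1 is met and this is the rocking lid. I'll lift off, recheck that it's level, and move to the middle.

Emit:
apply_moves:
  deltas:
    - [[0,0,-8],[0,0,0]]
    - [[0,0,-12],[0,0,0]]
    - [[12,0,0],[0,0,0]]
    - [[24,0,0],[0,0,0]]
    - [[0,0,0],[0,0,0]]

```text
time_s: 3.83
tcp_pos: [649.1, -160.3, 141.1]
tool_rot: [3.137, 0.014, 2.893]
ft_force: [-1.0, -0.3, -0.6]
gripper_width: 0.008
```

```bash
python3 d.py "[648,-161.5,122]"; python3 lids.py|grep " 4 "
```

```text
t 3.8333 tcp [ 649.1 -160.3  141.1] [3.137 0.014 2.893] F [-0.97 -0.26 -0.64]
tool shift [ 1.  -1.5 19.1] turn to down deg [0.29 0.79 0.07]
top 4 few 0
side 4 925 z 117.47 slope [-0.024  0.005]
```

Emit:
apply_moves:
  deltas:
    - [[1,-1,10],[0.3,0.8,0]]
    - [[0,0,8],[0,0,0]]
    - [[0,0,2],[0,0,0]]
    - [[0,0,1],[0,0,0]]

```text
time_s: 4.27
tcp_pos: [654.7, -162.0, 119.5]
tool_rot: [-3.14, 0.007, 2.895]
ft_force: [0.3, -0.1, -0.2]
gripper_width: 0.004
```

Emit:
apply_moves:
  deltas:
    - [[0,0,2],[0,0,0]]
    - [[0,0,2],[0,0,0]]
    - [[0,0,2],[0,0,0]]

```text
time_s: 4.52
tcp_pos: [655.0, -162.1, 115.8]
tool_rot: [-3.141, 0.004, 2.895]
ft_force: [-4.9, 2.8, 12.6]
gripper_width: 0.006
```

```bash
python3 lids.py|grep -v " [123] "
```

```text
top 4 few 0
side 4 837 z 114.34 slope [-0.005  0.001]
4.6167 [ 655.  -162.   115.8] [-4.5  2.1  8.7]
```

It went down level. I'll re-centre and press again a little harder to be sure.

Emit:
apply_moves:
  deltas:
    - [[0,0,-6],[0,0,0]]
    - [[8,0,0],[0,0,0]]
    - [[0,0,2],[0,0,0]]
    - [[0,0,2],[0,0,0]]
    - [[0,0,3],[0,0,0]]
    - [[0,0,3],[0,0,0]]
    - [[0,0,3],[0,0,0]]

```text
time_s: 5.2
tcp_pos: [647.3, -160.4, 115.4]
tool_rot: [3.139, 0.005, 2.895]
ft_force: [-6.8, 1.7, 19.6]
gripper_width: 0.004
```

Firm at 20 N with z≈115.4. Retreating up and aside to see the lids unobstructed.

Emit:
apply_moves:
  deltas:
    - [[0,0,-8],[0,0,0]]
    - [[0,0,-25],[0,0,0]]
    - [[0,0,-35],[0,0,0]]
    - [[0,0,-35],[0,0,0]]
    - [[30,20,0],[0,0,0]]
    - [[30,25,0],[0,0,0]]
    - [[30,25,0],[0,0,0]]
    - [[30,25,0],[0,0,0]]

```text
time_s: 5.87
tcp_pos: [555.6, -45.4, 221.1]
tool_rot: [-3.138, 0.011, 2.879]
ft_force: [1.6, -0.1, -0.4]
gripper_width: 0.006
```

Emit:
apply_moves:
  deltas:
    - [[30,25,0],[0,0,0]]
    - [[30,25,0],[0,0,0]]
    - [[30,25,0],[0,0,0]]
    - [[15,12,0],[0,0,0]]
    - [[0,0,0],[0,0,0]]
    - [[0,0,0],[0,0,0]]

```text
time_s: 6.37
tcp_pos: [467.2, 77.9, 218.1]
tool_rot: [-3.14, 0.008, 2.892]
ft_force: [-0.3, -0.4, 0.2]
gripper_width: 0.004
```

```bash
python3 lids.py
python3 - <<'E'
from h import *
s=snapshot("side"); save("pics/end.png",s)
E
```

```text
top 1 few 20
top 2 1228 z 115.39 slope [-0.003  0.003]
top 3 1303 z 115.14 slope [-0.001  0.001]
top 4 1248 z 115.06 slope [-0.003  0.003]
side 1 115 z 110.59 slope [-0.018 -0.108]
side 2 1040 z 113.95 slope [-0.002 -0.001]
side 3 1268 z 114.0 slope [-0.002 -0.004]
side 4 1414 z 114.0 slope [-0.003 -0.002]
6.4667 [468.   76.8 218.1] [ 0.3 -0.6 -0. ]
```

View pics/end.png

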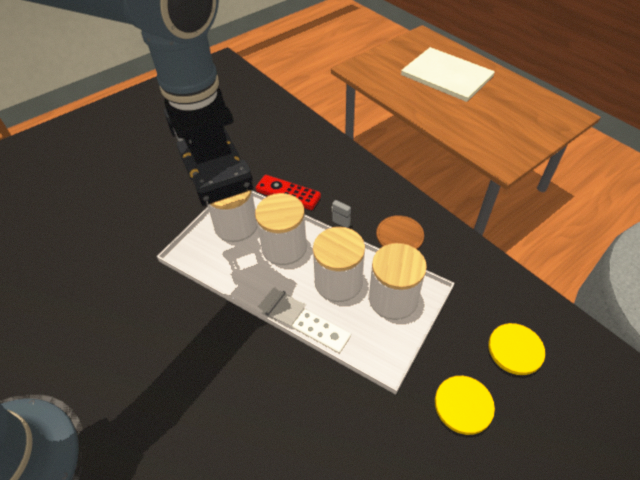

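The picture shows all lids in place, including the pressed one at (399,265), now level with its neighbours at 114.0 mm in this view. The gripper hides lid 1, which was never touched. The remote (288,192), freshener (341,212) and coaster (400,232) are where they were at the start. Handing in.

```bash
python3 -c "
from h import *
print(order.close_job()); print(observe()['time_s'])"
```

```text
the job is handed in; nothing more can be done
None
the job is handed in; nothing more can be done
```

The rocking lid is pressed home and the job is handed in, at about 6.5 s on the robot's clock.

- **Finding it:** The lid at about world (648, -161) mm read 3.3–3.5 mm higher than the others in both cameras, so it was the only one I pressed. Pressed near its edge, it tipped 0.083 rad; the force peaked near 14 N, above the 2–10 N suggested.
- **Pressing it home:** My first press in the middle landed about 7 mm off centre, but the lid still went down level. I re-centred and pressed again at about 20 N.
- **Last checks:** The pressed lid and lids 2 and 3 read level within 0.005 rad. Their heights agree within 0.4 mm: 115.1–115.4 mm in the top view and about 114.0 mm in the side view. The two cameras differ by about 1.2 mm, within the stated calibration.
- **Not checked at the end:** The arm hid lid 1 in the final views, so its readings there mean nothing. I never touched it, and it read level at 115.5 mm during the edge press.
- **Bystanders:** The projector remote, air freshener and coaster look unmoved in the last picture. I judged this by eye and did not measure it.

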